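Hold a turbidity reading

TASK

Take a reading of the sample in the bench turbidity meter: stand the larger of the three screw-cap vials in the meter's round well, lowered gently until it sits on the bottom, then shut the hinged light shield over it. Only once the shield is shut, press the big bar-shaped key at the front all the way down with modest force and finish while still holding it down, because the lamp burns only as long as the key is held. Leave the two small round keys, the two smaller vials and the beaker alone.

Things in the scene. Friction and masses are not known exactly. Their poses are not given: they have to be found in the camera images.
- meter: bench turbidity meter, white housing, fixed. Origin under it at worktop level; housing x -95 to +85, y -56 to +56 mm. Its +x points to its rear, y to its left, z up; turned by -0.5 to 0.15 rad. Front third: flat keypad 45 mm above the worktop, then a slope with the display; rear: flat top 70 mm above the worktop with the round well and the light shield.
- well_mouth (a point): centre of the mouth of the round well in the meter's flat top (70 mm above the worktop, flat for 50 mm to both sides in y). The well is vertical, 28 mm in diameter, with a 2 mm chamfer, and 27 mm deep.
- well_floor (a point): centre of the well's floor, 27 mm below the mouth
- sample_vial: the sample vial, the largest of three upright screw-cap vials standing on the worktop: clear glass with black cap, 25 mm diameter up to 40 mm height, cap 21 mm diameter, 48 mm high in all, 18 to 35 g. Origin: centre of its underside, z along its axis. Standing in the well it sticks out 21 mm.
- shield (a joint): light shield, grey hollow hood 66 mm long, 62 wide (y), 30 high, hinged at the meter's rear about its y axis: 0 = shut on the meter's top, 1.9 = leaning back. Starts open at 1.6 to 1.9, hollow side to the front. A friction hinge: it stays at any angle and must be pushed or pressed shut all the way; under 1.5 N at its free edge moves it. Shut, its top is 100 mm above the worktop.
- shield_hinge (a point): middle of the shield's hinge axis, 72.5 mm above the worktop, 34.5 mm behind the well's centre
- shield_edge (a point): middle of the shield's free edge on its outer face, 66 mm from the hinge along the shield. With the shield open this is the top of its rear face, 125 to 140 mm above the worktop; pushing there from behind towards the meter's front swings the shield over the well, where it can be pressed down. A thumb lip 30 mm wide, 3 mm thick sticks out 6 mm beyond the edge.
- read_key (a joint): travel of the big bar-shaped key, in m: 0 = up, 0.006 = all the way down at its stop. Spring-loaded straight upwards: 2 N starts it, 5 N holds it at the stop; it comes up again when let go.
- key_top (a point): centre of the top face of the big bar-shaped key, which is 18 mm (x) by 42 mm (y) and stands 9 mm above the keypad when up (54 mm above the worktop)
- left_key (a joint): travel of the left small round key, 0 = up, 0.002 = down
- right_key (a joint): travel of the right small round key, 0 = up, 0.002 = down
- left_key_top (a point): top of the left small round key, 12 mm in diameter, 3 mm above the keypad; 27 mm behind and 36 mm to the left of the bar key's centre
- right_key_top (a point): top of the right small round key, as the left one but 36 mm to the right
- small_vial_a: smaller screw-cap vial with black cap, 19 mm diameter, 40 mm high, upright; origin under its centre
- small_vial_b: smaller screw-cap vial with orange cap, 19 mm diameter, 40 mm high, upright; origin under its centre
- pp_beaker: empty beaker, 66 mm diameter, 76 mm high, standing behind the vials; origin under its centre. Behind it stands a tall white autosampler, fixed, to be kept clear of: front face at about x 0.61 (y 0.15 to 0.63, 0.3 m high), and an arm across its top that overhangs to x 0.55 at y 0.26 to 0.30, from 0.20 to 0.34 m above the worktop.
- metal_rack: empty metal tube rack to the left of the meter, fixed: 196 x 71 mm (x, y), 110 mm high; origin under its centre
Not all that is in view belongs to the job. What is shaped like the sample_vial but blue or yellow is not meant.

How it is judged:
By the outcome, as a careful person would: the job done as asked, in the order asked, and still so for the second after the job is handed in, while the arm keeps its last pose, push and grip.
It also fails if it takes over 72 s, if anything falls off the work surface, if the arm or the gripper's body presses on something with over 40 N, if the wrist force passes 120 N, or if a joint passes its speed limit or range.

ROBOT

A 6-joint arm with a two-finger parallel gripper is mounted at the origin on a cart in front of the work surface, level with it; the furniture and walls round the work are solid. World frame = base frame: x ahead of the robot, y to its left, z up, the work surface at z = 0. Lengths are in m, angles in rad, forces in N, time in s.
With the tool pointing down it reaches from about 0.3 to 0.775 m from the base axis. Payload 14.6 kg.
Tool frame: the origin (TCP) lies at the very end of the fingers, on their centre line; the grasp point (between the pads) lies 19 mm behind it; z points along the fingers, y is the line along which they close (so a half turn about z gives the same grasp; the last joint's range is limited). The gripper opens to 94 mm and grips with 3 to 60 N. Pads are 16 mm wide; open, the fingers measure 119 mm over their backs; the gripper's body (75 mm by 177 mm) begins 78 mm behind the grasp point.
Start: joints at [1.08, 0.3, 1.521, -0, 1.321, -0.067], TCP at [0.226, 0.501, 0.205] pointing down, gripper open.
Joint ranges: [-3.03, 3.03], [-0.79, 2.21], [0.23, 2.52], [-1.04, 4.18], [0, 3.07], [-2.55, 2.55]. Speed limits (rad/s): [2.22, 2.22, 2.57, 3.14, 3.14, 3.14].

INTERFACE

Orientations are given as [roll, pitch, yaw] about the fixed x, y, z axes, in that order (R = Rz(yaw) Ry(pitch) Rx(roll)).
In Python, from station import ctrl, cams gives the robot as it stands. The module is installed in compiled form; this text tells all that it offers.
- The arm moves only by the tool arm_command, never from a script. Its argument "plan" is a list that holds one entry, the list of rows, each a list of 7 numbers: the shift along the tool's x, y, z in shares of 0.75 m (1.0 is 0.75 m), then the turn, a rotation vector about the tool's x, y, z in normalised numbers (1 is 120 degrees), then the closure, from -1 (fully open) to 1 (shut). A call has 1 to 12 rows; each row is the pose to reach, as a shift and turn from the pose commanded when the call began, along the tool's axes at that moment; what a row does not reach only later rows make up. A row lasts 1/10 s, in which the tool goes at most 50 mm and 8.59 degrees, less where a joint would pass 70% of its speed; a pose out of reach is approached as far as the arm can. Shift and turn numbers lie between -1 and 1, and a call with a number outside is refused. A call with a gripper value outside its range is refused whole. The fingers move at their own pace and stop on an object; "squeeze" is the grip in N (left out, the last holds). Time passes only in rows, so rows that repeat a pose let the fingers close. It gives the time, the measured TCP pose, the force, the opening and the grip force at its end, in the units of the state.
- ctrl.get_obs(): the state, without advancing time (a new reading comes with each control period).
- cams.camera(name): name is "scene" or "top" or "wrist"; returns (picture, depth): 384x512x3 uint8, blue, green, red; 384x512 float32, m along the optical axis (not along the pixel's ray), 0 where there is no reading.
- cams.camera_info(name): a dict with "fx", "fy", "cx", "cy" (pixels), "dist_coeffs" ([k1, k2, p1, p2, k3] as OpenCV has them; the pictures are not rectified), "world_to_cam" (4x4, takes a point from world to camera coordinates). Camera axes: x right, y down, z forward; pixel columns grow to the right and rows downward; lengths in m; the calibration is good to about 2 mm. A picture is of the moment at which its call begins: read the wrist's pose just before it. camera_info takes no time and is no camera call; for the wrist camera it gives the pose at the moment of the call.
- ctrl.hand_in(): hands the job in; it is judged then, once.
The state is a dict: "time_s": time; "qpos": joint angles; "joint_vel": joint speeds; "tau": joint torques, N m; "ee_pos": TCP position; "eef_rot": TCP orientation; "force": force on the tool from outside, world axes, zero at the start; "moment": the same for the moment, N m; "grip_width": finger opening in m; "grip_force": force on a finger pad.
Only numpy, scipy, OpenCV 4.12 (cv2) and the standard library are available. Lean on these libraries where they do the work, as an engineer would, in place of code of your own. Each camera call takes 0.05 s, during which the arm holds its last target. There are 200 camera calls.

## Working session

There is one attempt and no reset: what is moved stays moved. The work goes in short steps, Python scripts to look and compute and a tool call to move; the robot and the scene stay as the last step left them, time stands still between calls to the robot, and variables do not carry over. Pictures are saved under pics/ and viewed, at most 10 in all, crops included, and the job is handed in when it is done.

Besides the shell and the picture viewer there is one more tool, called after "Call:" as name([rows], argument=value, ...), one row to a line, values as JSON. arm_command: Moves the arm, as the interface text tells. Its arguments: {"type":"object","properties":{"plan":{"type":"array"},"squeeze":{"type":"number"}},"required":["plan"]}

```bash
mkdir -p pics; cat > h.py <<'E'
import numpy as np, cv2
from station import ctrl, cams
from scipy.spatial.transform import Rotation as R
def grab(n):
    i=cams.camera_info(n); p,d=cams.camera(n); return p,d,i
def K(i): return np.array([[i['fx'],0,i['cx']],[0,i['fy'],i['cy']],[0,0,1.]])
def ray(i,uv):
    q=cv2.undistortPoints(np.array(uv,float).reshape(-1,1,2),K(i),np.array(i['dist_coeffs'],float))[:,0]
    T=np.linalg.inv(np.array(i['world_to_cam'])); d=np.c_[q,np.ones(len(q))]@T[:3,:3].T
    return T[:3,3],d
def onplane(i,uv,z):
    o,d=ray(i,uv); return o+d*((z-o[2])/d[:,2])[:,None]
def proj(i,P):
    W=np.array(i['world_to_cam']); rv=cv2.Rodrigues(W[:3,:3])[0]
    return cv2.projectPoints(np.array(P,float).reshape(-1,1,3),rv,W[:3,3],K(i),np.array(i['dist_coeffs'],float))[0][:,0]
def cloud(i,d):
    v,u=np.mgrid[0:384,0:512]; o,r=ray(i,np.c_[u.ravel(),v.ravel()])
    return (o+r*d.ravel()[:,None]).reshape(384,512,3)
def tri(i1,uv1,i2,uv2):
    (a,b),(c,e)=ray(i1,[uv1]),ray(i2,[uv2]); b=b[0];e=e[0]
    s=np.linalg.lstsq(np.c_[b,-e],c-a,rcond=None)[0]
    p,q=a+s[0]*b,c+s[1]*e; return (p+q)/2,np.linalg.norm(p-q)
E
python3 - <<'E'
from h import *
import pickle
S={}
for n in ['scene','top','wrist']:
    S[n]=grab(n); i=S[n][2]; print(n,i['fx'],np.linalg.inv(np.array(i['world_to_cam']))[:3].round(3).tolist())
pickle.dump(S,open('s0.pkl','wb'))
cv2.imwrite('pics/a.png',cv2.resize(np.vstack([S['scene'][0],S['top'][0]]),None,fx=.78,fy=.78))
cv2.imwrite('pics/top.png',cv2.resize(S['top'][0],(800,600)))
cv2.imwrite('pics/scene.png',cv2.resize(S['scene'][0],(800,600)))
print(ctrl.get_obs())
E
```

```text
scene 496.1735920680023 [[0.449, -0.513, 0.732, -0.344], [-0.894, -0.262, 0.364, -0.392], [0.005, -0.818, -0.576, 0.757]]
top 356.1254721868998 [[0.001, -0.989, 0.151, 0.365], [-1.0, -0.0, 0.003, 0.069], [-0.003, -0.151, -0.989, 0.947]]
wrist 304.78497144463137 [[0.41, 0.888, 0.205, 0.166], [0.912, -0.4, -0.093, 0.528], [-0.001, 0.226, -0.974, 0.385]]
{'time_s': 0.15, 'qpos': array([ 1.08037792e+00,  3.00322626e-01,  1.52141569e+00,  1.14483478e-07,
        1.32070874e+00, -6.66017217e-02]), 'joint_vel': array([-0.00103723, -0.00210518,  0.00016792, -0.00035707, -0.0002837 ,
       -0.00016478]), 'tau': array([-1.88824459e-03, -5.31961370e+01, -3.52823746e+01,  7.07106153e-02,
        2.35830294e-02, -5.86183023e-05]), 'ee_pos': array([0.22609548, 0.50116658, 0.20503774]), 'eef_rot': array([-3.14074016e+00, -5.69730138e-05,  2.71777592e+00]), 'force': array([-0.57699702, -0.22687401, -0.37010593]), 'moment': array([-0.01935713,  0.02164347,  0.05754758]), 'grip_force': 0.0, 'grip_width': 0.09363398192515826}
```

View pics/top.png

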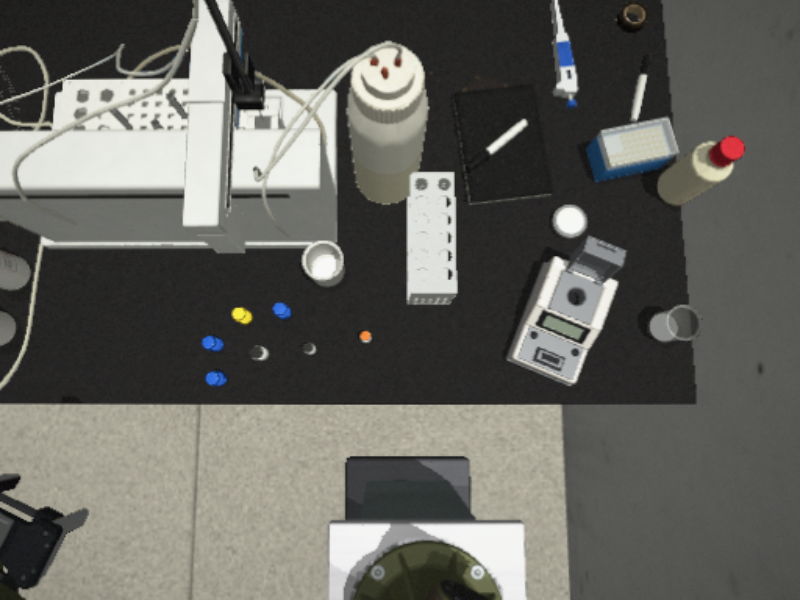

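View pics/scene.png

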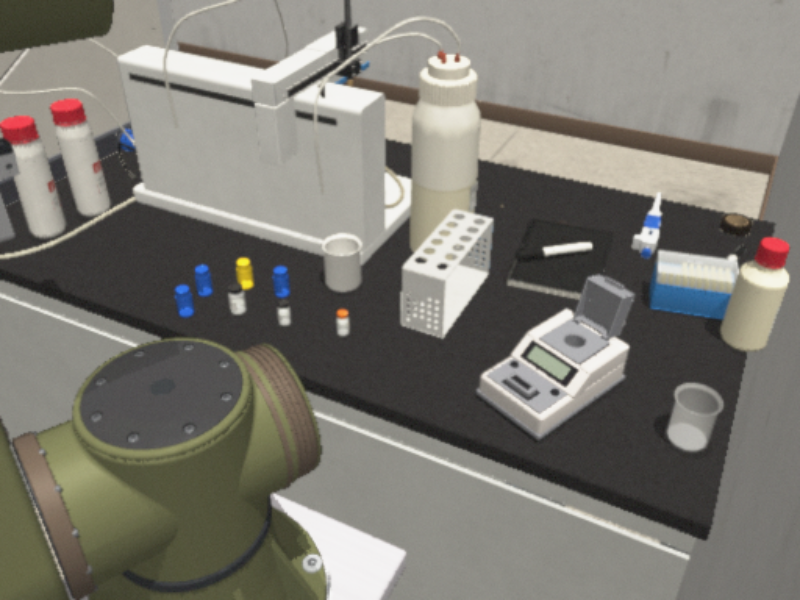

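The top view (800x600) shows the meter with its well at (576,296), the open shield at (598,258) and the bar key at (549,357). There are three clear vials, at (260,353), (309,348) and (365,336), and the blue and yellow decoys. The scene view shows the same three at (237,297), (284,312) and (343,322). The leftmost, with a black cap, looks the largest, so I'll confirm that in a crop and measure it.

```bash
python3 - <<'E'
from h import *
import pickle
S=pickle.load(open('s0.pkl','rb'))
t,td,ti=S['top']; s,sd,si=S['scene']
c1=cv2.resize(t[205:240,150:250],None,fx=4,fy=4,interpolation=2); c2=cv2.resize(s[170:220,135:235],None,fx=4,fy=4,interpolation=2)
c3=cv2.resize(t[145:250,320:410],None,fx=4,fy=4,interpolation=2)
c4=cv2.resize(s[170:285,300:410],None,fx=2.6,fy=2.6,interpolation=2)
A=np.zeros((600,800,3),np.uint8); A[:140,:400]=c1; A[150:350,:400]=c2; A[:420,410:770]=c3; A[355:355+245,:286]=c4[:245]
cv2.imwrite('pics/b.png',A)
C=cloud(ti,td); D=cloud(si,sd)
# vials: heights of caps by depth in both
for n,(u,v) in dict(L=(166,226),A=(198,223),B=(234,215)).items():
    P=C[v-9:v+10,u-9:u+10].reshape(-1,3); P=P[P[:,2]>.012]; q=P[P[:,2]>np.percentile(P[:,2],90)-.006]
    print(n,'top',len(P),q.mean(0).round(4),P[:,2].max().round(4),np.ptp(P[:,:2],axis=0).round(4))
for n,(u,v) in dict(L=(152,190),A=(182,199),B=(220,206)).items():
    P=D[v-14:v+14,u-8:u+9].reshape(-1,3); P=P[(P[:,2]>.012)]; q=P[P[:,2]>np.percentile(P[:,2],97)-.006]
    print(n,'scene',len(P),q.mean(0).round(4),P[:,2].max().round(4),np.ptp(P[:,:2],axis=0).round(4))
# meter: well disc (dark) in the grey top, at pixel ~(369,190) top
print('well px z', C[180:202:3,360:380:4,2].round(3))
# flat top points
M=(C[...,2]>.06)&(C[...,2]<.078); M[:, :320]=0;M[:,400:]=0;M[:140]=0;M[250:]=0
ys,xs=np.where(M); print('flat',len(xs),xs.min(),xs.max(),ys.min(),ys.max(), np.median(C[M][:,2]))
W=(C[...,2]>.03)&(C[...,2]<.16); W[:,:318]=0;W[:,402:]=0;W[:150]=0;W[250:]=0
P=C[W]; P=P[P[:,2]<.076]; r=cv2.minAreaRect((P[:,:2]*1000).astype(np.float32)); print(r)
Hh=C[W]; Hh=Hh[Hh[:,2]>.08]; print('shield',len(Hh),Hh.mean(0).round(4),Hh[:,2].max())
E
```

```text
L top 96 [0.425  0.2749 0.0471] 0.0525 [0.023  0.0219]
A top 51 [0.4297 0.1879 0.066 ] 0.9473 [0.0763 0.132 ]
B top 46 [0.4459 0.0965 0.1001] 0.9473 [0.0944 0.0367]
L scene 197 [0.3759 0.2319 0.0896] 0.7567 [0.8373 0.7077]
A scene 97 [0.4037 0.1704 0.0624] 0.7567 [0.836  0.6369]
B scene 95 [0.3982 0.0625 0.0853] 0.7567 [0.8053 0.496 ]
well px z [[0.071 0.07  0.067 0.065 0.067]
 [0.069 0.07  0.07  0.067 0.069]
 [0.065 0.044 0.051 0.067 0.069]
 [0.07  0.043 0.043 0.057 0.071]
 [0.07  0.043 0.947 0.06  0.069]
 [0.069 0.068 0.07  0.068 0.068]
 [0.069 0.071 0.07  0.07  0.071]
 [0.069 0.068 0.072 0.069 0.067]]
flat 1754 342 394 163 215 0.0688503434059104
((481.286865234375, -226.32131958007812), (111.22411346435547, 193.10812377929688), 67.3595962524414)
shield 474 [ 0.568  -0.2609  0.1201] 0.13984433215051684
```

View pics/b.png

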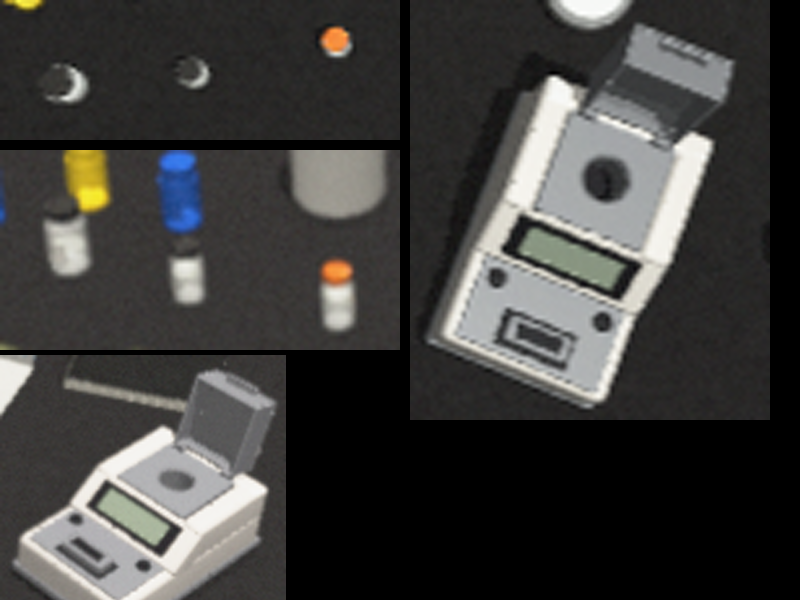

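The crop confirms the choice. The three candidates are at top-crop (62,82), (190,70) and (336,40). The first is black-capped, clearly the widest, and about 47 mm high by depth, so it is the sample vial. The second is the small black-capped vial and the third is the orange-capped one. Next I compute the move over it and measure the meter roughly.

```bash
cat >> h.py <<'E'
def shift(p, o=None):
    """world target TCP -> tool-frame mm from present pose"""
    o=o or ctrl.get_obs(); Rt=R.from_euler('xyz',o['eef_rot'])
    return (Rt.inv().apply(np.array(p)-o['ee_pos'])*1000).round(1)
def darkblob(img,box,thr):
    x0,y0,x1,y1=box; g=cv2.cvtColor(img,6)[y0:y1,x0:x1]; g=cv2.resize(g,None,fx=4,fy=4,interpolation=2)
    m=(g<thr).astype(np.uint8); cs,_=cv2.findContours(m,0,1); out=[]
    for c in cs:
        if cv2.contourArea(c)>60:
            r=cv2.minAreaRect(c); out.append(((np.array(r[0])-1.5)/4+[x0,y0],np.array(r[1])/4,r[2],cv2.contourArea(c)/16))
    return out
E
python3 - <<'E'
from h import *
import pickle
S=pickle.load(open('s0.pkl','rb'))
t,td,ti=S['top']; s,sd,si=S['scene']
for nm,bt,bs in [('well',(360,180,379,201),(357,210,381,227)),('key',(343,222,363,239),(318,235,348,254)),('lk',(336,209,347,220),(322,228,333,238)),('rk',(363,220,373,231),(350,248,362,258))]:
  for img,b,n in ((t,bt,'top'),(s,bs,'scene')):
    for o in darkblob(img,b,75): print(nm,n,o[0].round(1),o[1].round(1),round(o[3]),onplane(S[n][2],[o[0]],{'well':.07,'key':.054}.get(nm,.048)).round(4))
print(shift([.425,.275,.17]), shift([.425-.02,.275,.17]))
E
```

```text
well top [368.6 189.6] [10.  10.5] 81 [[ 0.5109 -0.2394  0.07  ]]
key top [350.2 233.1] [16.9  1.5] 16 [[ 0.4034 -0.1932  0.054 ]]
key top [351.8 229. ] [11.4  3.3] 29 [[ 0.4137 -0.1975  0.054 ]]
key top [343.8 224.1] [3.5 6.5] 6 [[ 0.4259 -0.1781  0.054 ]]
key scene [325.9 246.4] [9.3 1.2] 5 [[ 0.399  -0.1886  0.054 ]]
key scene [333.2 244.2] [11.8  2.2] 22 [[ 0.4122 -0.1997  0.054 ]]
lk top [341.2 214.1] [4.  3.2] 11 [[ 0.4516 -0.1743  0.048 ]]
lk scene [328.6 232.6] [2.5 3.5] 7 [[ 0.4487 -0.1774  0.048 ]]
rk top [367.6 225. ] [4.2 3.5] 12 [[ 0.4241 -0.2399  0.048 ]]
rk scene [354.5 250.6] [3.  4.2] 10 [[ 0.4202 -0.2434  0.048 ]]
[-274.3 -124.3   35.1] [-256.1 -132.6   35.1]
```

The rows are not in the units I measure in: shifts go in shares of 0.75 m and turns go in shares of 120 degrees. I convert before sending: -274 mm is -0.3653, -180 mm is -0.24.

Call:
arm_command([
  [[-0.12, -0.0547, 0.0133, 0, 0, 0, 0], [-0.24, -0.1093, 0.0267, 0, 0, 0, 0], [-0.3653, -0.1653, 0.0467, 0, 0, 0, 0], [-0.3653, -0.1653, 0.0467, 0, 0, 0, 0], [-0.3653, -0.1653, 0.0467, 0, 0, 0, 0], [-0.3653, -0.1653, 0.0467, 0, 0, 0, 0], [-0.3653, -0.1653, 0.0467, 0, 0, 0, 0], [-0.3653, -0.1653, 0.0467, 0, 0, 0, 0], [-0.3653, -0.1653, 0.0467, 0, 0, 0, 0], [-0.3653, -0.1653, 0.0467, 0, 0, 0, 0]],
], squeeze=15)

```text
time_s: 1.15
ee_pos: [0.4242, 0.2767, 0.1706]
eef_rot: [3.141, 0.0, 2.72]
force: [0.5, -0.0, -1.5]
grip_width: 0.0471
grip_force: 0.0
```

```bash
python3 - <<'E'
from h import *
import pickle
W=grab('wrist'); pickle.dump(W,open('w1.pkl','wb'));o=ctrl.get_obs(); print(o['ee_pos'],o['eef_rot'],o['grip_width'])
p=W[0].copy()
for P in ([.425,.275,.048],[.425,.275,0]):
    u=proj(W[2],[P])[0]; print(u)
cv2.imwrite('pics/w1.png',cv2.resize(p,(800,600)))
E
```

```text
[0.4242683  0.27663373 0.17060385] [3.14135595e+00 7.36743848e-05 2.71965739e+00] 0.046880788035789385
[256.31647134 187.30010652]
[256.37884223 178.43518582]
```

View pics/w1.png

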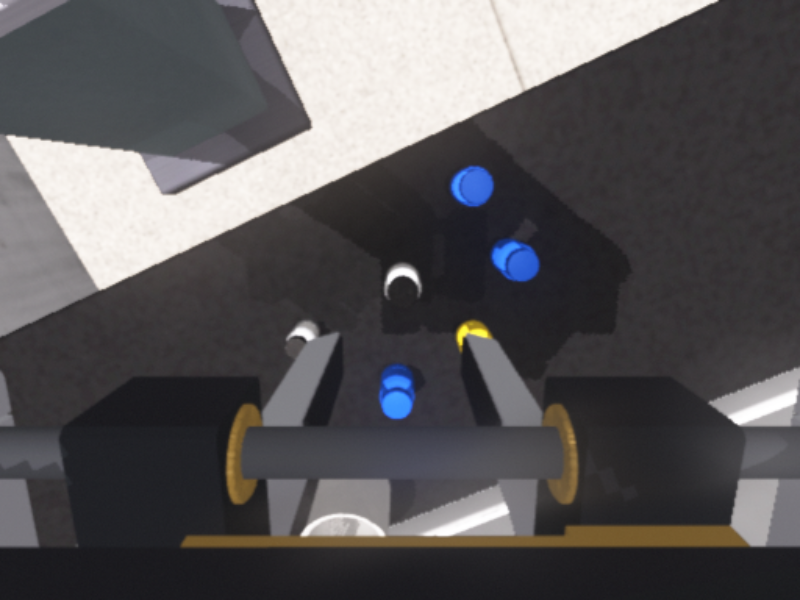

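The wrist view shows the sample vial between the fingertips: black cap at (402,290), glass rim at (402,275), with nothing close on either side. Next I refine its position and height from the wrist view.

```bash
python3 - <<'E'
from h import *
import pickle
p,d,i=pickle.load(open('w1.pkl','rb')); C=cloud(i,d)
m=np.zeros(d.shape,bool); m[160:205,238:278]=1; z=C[...,2]
for lo,hi in((.044,.053),(.03,.044),(.005,.03)):
    q=C[m&(z>lo)&(z<hi)]
    if len(q): print(lo,len(q),q.mean(0).round(4),((q.max(0)+q.min(0))/2).round(4),np.ptp(q,axis=0).round(4), cv2.minEnclosingCircle((q[:,:2]*1000).astype(np.float32)))
# colour: dark cap vs bright glass
g=cv2.cvtColor(p,6); b=(g>110)&m; b[:, :240]=0
cs,_=cv2.findContours(b.astype(np.uint8),0,1); c=max(cs,key=cv2.contourArea); print('glass bbox',cv2.boundingRect(c))
cap=(g<18)&m; x0,y0,w,h=cv2.boundingRect(c)
print(g[165:205:2,246:270:2])
S=pickle.load(open('s0.pkl','rb')); t=cv2.cvtColor(S['top'][0],6); print(t[214:238,154:178:1])
E
```

```text
0.044 321 [0.4245 0.2759 0.0486] [0.4247 0.2758 0.0477] [0.0202 0.02   0.0067] ((424.897216796875, 275.8020324707031), 10.402328491210938)
0.03 128 [0.4186 0.2785 0.0367] [0.4237 0.2758 0.037 ] [0.0226 0.0242 0.0139] ((424.7561950683594, 275.8822021484375), 12.44517707824707)
0.005 76 [0.4155 0.2798 0.0199] [0.4207 0.2772 0.0183] [0.0175 0.022  0.0233] ((423.0173645019531, 276.7750244140625), 12.371376991271973)
glass bbox (246, 169, 24, 20)
[[ 32  32  32  32  31  33  32  33  31  32  31  32]
 [ 32  31  32  33  38  47  44  37  33  33  33  32]
 [ 31  32  38  73 106 127 126 110  79  38  33  31]
 [ 32  39  96 151 182 216 215 190 153 108  40  31]
 [ 33  78 181 245 253 254 254 253 248 199 104  35]
 [ 40 150 252 254 254 252 251 253 254 252 168  56]
 [ 55 235 254 237 105  57  43  85 199 253 239  74]
 [ 82 247 231  51  43  39  38  37  38 153 242 110]
 [136 221  72  43  41  38  39  39  37  38 164 145]
 [134 105  42  41  41  37  37  39  40  38  53 151]
 [131  69  41  41  40  37  40  39  43  40  43 132]
 [126  65  38  38  40  38  41  39  45  40  42  95]
 [ 73  72  37  39  40  41  39  37  38  39 
[... 2091 characters left out ...]
40  44  41  40  39  36  38  36  38  38  41  40  41  36  36  38  40
   42  41  40  36  37  38]
 [ 43  38  39  41  38  41  40  40  33  40  42  42  40  44  38  41  39  39
   36  38  40  41  40  39]
 [ 40  40  38  41  39  42  38  41  39  41  38  41  39  41  40  38  41  38
   42  36  40  40  39  40]
 [ 40  37  43  39  41  41  40  39  42  38  39  38  43  39  37  38  43  42
   39  41  39  40  42  37]
 [ 39  39  40  39  40  38  39  39  38  37  34  39  37  38  34  36  41  41
   42  39  38  41  42  41]
 [ 40  36  40  42  37  36  39  39  36  35  34  34  35  36  38  40  41  43
   42  41  37  37  37  36]
 [ 38  38  40  39  32  38  38  36  34  36  40  34  38  41  38  41  40  40
   42  41  40  37  36  36]]
```

Converted, 139.5 mm is 0.186, 132 mm is 0.176.

Call:
arm_command([
  [[-0.0013, -0.0007, 0.06, 0, 0, 0, 0], [-0.0013, -0.0007, 0.1133, 0, 0, 0, 0], [-0.0013, -0.0007, 0.1533, 0, 0, 0, 0], [-0.0013, -0.0007, 0.176, 0, 0, 0, 0], [-0.0013, -0.0007, 0.186, 0, 0, 0, 0], [-0.0013, -0.0007, 0.186, 0, 0, 0, 0], [-0.0013, -0.0007, 0.186, 0, 0, 0, 0.3], [-0.0013, -0.0007, 0.186, 0, 0, 0, 0.5], [-0.0013, -0.0007, 0.186, 0, 0, 0, 0.7], [-0.0013, -0.0007, 0.186, 0, 0, 0, 0.7], [-0.0013, -0.0007, 0.186, 0, 0, 0, 0.7]],
], squeeze=15)

```text
time_s: 2.3
ee_pos: [0.4261, 0.275, 0.0316]
eef_rot: [3.14, 0.001, 2.718]
force: [0.2, 0.5, 5.2]
grip_width: 0.0229
grip_force: 15.0
```

Converted, -100 mm is -0.1333, -90 mm is -0.12.

Call:
arm_command([
  [[0, 0, 0, 0, 0, 0, 0.7], [0, 0, -0.0133, 0, 0, 0, 0.7], [0, 0, -0.04, 0, 0, 0, 0.7], [0, 0, -0.08, 0, 0, 0, 0.7], [0, 0, -0.12, 0, 0, 0, 0.7], [0, 0, -0.1333, 0, 0, 0, 0.7], [0, 0, -0.1333, 0, 0, 0, 0.7]],
])

```text
time_s: 3.0
ee_pos: [0.426, 0.275, 0.132]
eef_rot: [3.14, 0.001, 2.718]
force: [0.2, -0.2, -0.8]
grip_width: 0.0239
grip_force: 15.0
```

```bash
python3 - <<'E'
from h import *
import pickle
W=grab('wrist'); s=grab('scene'); t=grab('top'); pickle.dump((W,s,t),open('w2.pkl','wb'));o=ctrl.get_obs(); print(o['ee_pos'],o['eef_rot'],o['grip_width'],o['grip_force'],o['force'])
P=o['ee_pos']; u=[proj(x[2],[P])[0].astype(int) for x in (W,s)]; print(u)
def crop(im,c,r,f):
    x=min(max(c[0],r),511-r);y=min(max(c[1],r),383-r); return cv2.resize(im[y-r:y+r,x-r:x+r],(400,400),interpolation=2)
cv2.imwrite('pics/w2.png',np.hstack([crop(W[0],u[0],70,1),crop(s[0],u[1],40,1)]))
E
```

```text
[0.42505703 0.27440816 0.12952469] [-3.13977842e+00 -1.33718039e-03  2.71774647e+00] 0.02338221548029606 14.995949100521102 [0.17523339 0.16957375 0.47615553]
[array([256, 225]), array([145, 154])]
```

View pics/w2.png

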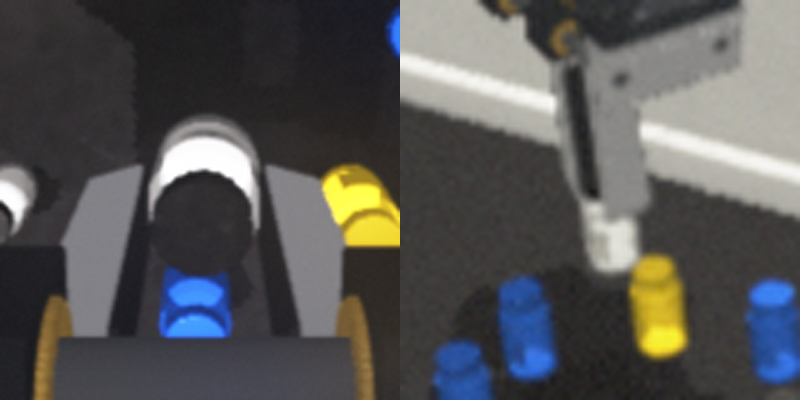

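The vial is held upright, cap between the pads at crop (200,220), body visible below, and free of its neighbours. Next I carry it high over to the meter, stopping slightly behind the well so the wrist camera can see the well and the keys.

Converted, -414 mm is -0.552, -200 mm is -0.2667, -0.024 rad is -0.0115.

Call:
arm_command([
  [[0, 0, -0.0533, 0, 0, 0, 0.7], [-0.0267, -0.0347, -0.1067, 0, 0, -0.0115, 0.7], [-0.0667, -0.0867, -0.1067, 0, 0, -0.0115, 0.7], [-0.1067, -0.1387, -0.1067, 0, 0, -0.0115, 0.7], [-0.1467, -0.1907, -0.1067, 0, 0, -0.0115, 0.7], [-0.1867, -0.2427, -0.1067, 0, 0, -0.0115, 0.7], [-0.2267, -0.2947, -0.1067, 0, 0, -0.0115, 0.7], [-0.2667, -0.3467, -0.1067, 0, 0, -0.0115, 0.7], [-0.3067, -0.3987, -0.1067, 0, 0, -0.0115, 0.7], [-0.3467, -0.4507, -0.1067, 0, 0, -0.0115, 0.7], [-0.3867, -0.5027, -0.1067, 0, 0, -0.0115, 0.7], [-0.4267, -0.552, -0.1067, 0, 0, -0.0115, 0.7]],
])

```text
time_s: 4.35
ee_pos: [0.5468, -0.2363, 0.2092]
eef_rot: [3.141, -0.002, 2.741]
force: [1.5, -0.1, -0.2]
grip_width: 0.0236
grip_force: 15.0
```

```bash
python3 - <<'E'
from h import *
o=ctrl.get_obs(); print(o['ee_pos'],o['eef_rot'],o['grip_width'],shift([.552,-.257,.21],o))
E
```

```text
[ 0.5468197  -0.2363102   0.20923314] [ 3.14141308e+00 -2.38045642e-03  2.74143586e+00] 0.02357149080796181 [-12.8 -17.   -0.8]
```

Converted, -17 mm is -0.0227, -13 mm is -0.0173.

Call:
arm_command([
  [[-0.0173, -0.0227, -0.0013, 0, 0, 0, 0.7], [-0.0173, -0.0227, -0.0013, 0, 0, 0, 0.7], [-0.0173, -0.0227, -0.0013, 0, 0, 0, 0.7], [-0.0173, -0.0227, -0.0013, 0, 0, 0, 0.7]],
])

```text
time_s: 4.75
ee_pos: [0.5523, -0.2537, 0.2114]
eef_rot: [3.141, -0.001, 2.743]
force: [-0.2, -0.3, -0.2]
grip_width: 0.0234
grip_force: 15.0
```

```bash
python3 - <<'E'
from h import *
import pickle
W=grab('wrist'); pickle.dump(W,open('w3.pkl','wb'));o=ctrl.get_obs(); print(o['ee_pos'],o['eef_rot'])
for P in ([.511,-.239,.07],[.413,-.1985,.054],[.45,-.175,.048],[.423,-.241,.048]): print(proj(W[2],[P])[0])
cv2.imwrite('pics/w3.png',cv2.resize(W[0],(800,600)))
E
```

```text
[ 0.55241317 -0.25372529  0.21173068] [ 3.14148060e+00 -4.81615446e-04  2.74303484e+00]
[255.1401949  141.31595899]
[254.45147765  34.9230395 ]
[288.66827502  62.27398354]
[221.08224944  62.96166151]
```

View pics/w3.png

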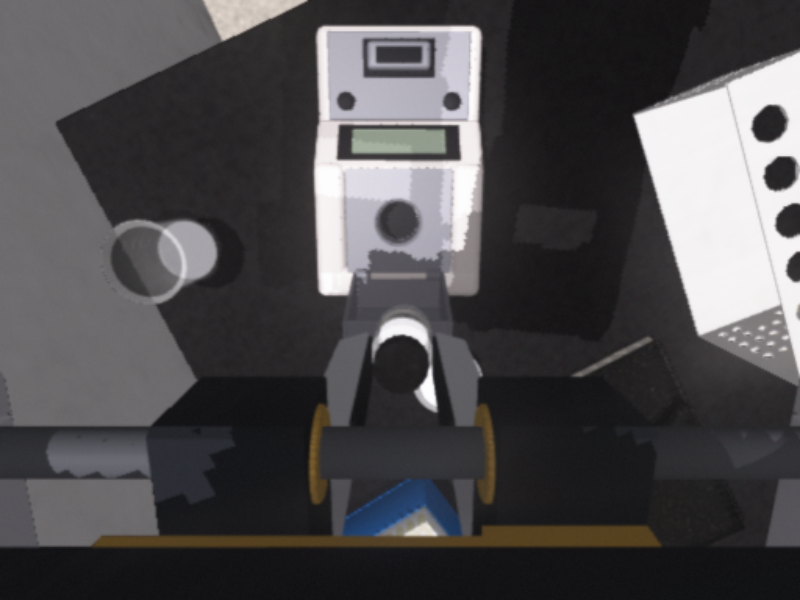

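The wrist view shows the well mouth at (398,221), the bar key at (399,55), the small keys at (346,101) and (452,101), and the held vial at (401,355). Next I measure them together with the vial axis in hand.

```bash
python3 - <<'E'
from h import *
import pickle
p,d,i=pickle.load(open('w3.pkl','rb')); S=pickle.load(open('s0.pkl','rb')); ti=S['top'][2]; si=S['scene'][2]
for thr in (60,75,90,105):
  for o in darkblob(p,(238,126,272,158),thr): print('well',thr,o[0].round(2),o[1].round(1),onplane(i,[o[0]],.07).round(4),tri(i,o[0],ti,[368.6,189.6]),tri(i,o[0],si,[368.5,218]) )
for thr in (70,):
  for n,b,z in (('key',(228,20,284,54),.054),('lk',(280,57,298,72),.048),('rk',(212,57,232,72),.048)):
    for o in darkblob(p,b,thr): print(n,o[0].round(2),o[1].round(1),onplane(i,[o[0]],z).round(4))
C=cloud(i,d); z=C[...,2]
m=np.zeros(d.shape,bool); m[195:255,235:278]=1
o=ctrl.get_obs()['ee_pos']
print('vial zmax-rel', o)
for lo,hi in ((.222,.24),(.210,.2225),(.195,.21),(.18,.195),(.17,.18)):
    q=C[m&(z>lo)&(z<hi)]; q=q[np.hypot(*(q[:,:2]-o[:2]).T)<.0155]
    if len(q)>8: print(lo,len(q),q[:,2].mean().round(4),np.array(cv2.minEnclosingCircle((q[:,:2]*1000).astype(np.float32))[0]).round(1))
q=C[m]; q=q[np.hypot(*(q[:,:2]-o[:2]).T)<.0155]; print(np.histogram(q[:,2],bins=np.arange(.15,.25,.005)))
mm=np.zeros(d.shape,bool); mm[110:165,222:288]=1; zz=C[mm][:,2]; print('flat top z',np.median(zz[(zz>.06)&(zz<.08)]))
k=C[30:40,240:268,2]; print('key z',np.median(k)); print('keypad z',np.median(C[60:70,245:265,2]))
E
```

```text
well 60 [248.38 141.12] [22. 10.] [[ 0.5081 -0.2454  0.07  ]] (array([ 0.51111745, -0.24530094,  0.05537524]), np.float64(0.004904730441806118)) (array([ 0.50796287, -0.24496679,  0.07033405]), np.float64(0.0009188783994639755))
well 75 [254.06 141.06] [23.8 23.8] [[ 0.5103 -0.2399  0.07  ]] (array([ 0.51077802, -0.23983866,  0.06883664]), np.float64(0.0008238763891329049)) (array([ 0.51088434, -0.24197251,  0.06745108]), np.float64(0.003991490413654529))
well 90 [254.17 141.68] [26.1 24.8] [[ 0.511  -0.2401  0.07  ]] (array([ 0.51121318, -0.24011522,  0.06780502]), np.float64(0.00027095205903644666)) (array([ 0.51152369, -0.24200367,  0.066963  ]), np.float64(0.0037111680105069936))
well 105 [254.  141.7] [27.1 25.9] [[ 0.5109 -0.2402  0.07  ]] (array([ 0.51123452, -0.24028077,  0.0673796 ]), np.float64(0.000375142119554254)) (array([ 0.51145037, -0.24209396,  0.06703689]), np.float64(0.0035582031442045704))
key [255.    34.38] [ 9.  27.8] [[ 0.4127 -0.1978  0.054 ]]
key [255.25  36.62] [23.5 44.8] [[ 0.4148 -0.1984  0.054 ]]
lk [289.12  64.12] [10.   9.5] [[ 0.4519 -0.1752  0.048 ]]
rk [221.25  64.12] [10.   9.8] [[ 0.4241 -0.2413  0.048 ]]
vial zmax-rel [ 0.55241317 -0.25372529  0.21173068]
0.222 1144 0.2284 [ 551.1 -254.1]
0.21 466 0.2164 [ 551.4 -253.9]
0.195 224 0.203 [ 546.6 -251.9]
0.18 134 0.1882 [ 546.9 -251.5]
(array([   0,    0,    0,    0,    0,    0,   41,   37,   56,   60,   80,
         84,   97,  328,   87, 1046,   21,   21,    0]), array([0.15 , 0.155, 0.16 , 0.165, 0.17 , 0.175, 0.18 , 0.185, 0.19 ,
       0.195, 0.2  , 0.205, 0.21 , 0.215, 0.22 , 0.225, 0.23 , 0.235,
       0.24 , 0.245]))
flat top z 0.07081730444922096
key z 0.05542247496711469
keypad z 0.045846085136632686
```

Converted, 90 mm is 0.12, 42.4 mm is 0.0565.

Call:
arm_command([
  [[0.0267, -0.0019, 0, 0, 0, 0, 0.7], [0.0565, -0.0037, 0, 0, 0, 0, 0.7], [0.0565, -0.0037, 0.04, 0, 0, 0, 0.7], [0.0565, -0.0037, 0.08, 0, 0, 0, 0.7], [0.0565, -0.0037, 0.1133, 0, 0, 0, 0.7], [0.0565, -0.0037, 0.12, 0, 0, 0, 0.7], [0.0565, -0.0037, 0.12, 0, 0, 0, 0.7], [0.0565, -0.0037, 0.12, 0, 0, 0, 0.7]],
])

```text
time_s: 5.6
ee_pos: [0.5129, -0.2409, 0.1235]
eef_rot: [-3.141, 0.002, 2.742]
force: [-0.2, -0.6, -0.7]
grip_width: 0.0234
grip_force: 15.0
```

```bash
python3 - <<'E'
from h import *
import pickle
W=grab('wrist'); s=grab('scene'); t=grab('top'); pickle.dump((W,s,t),open('w4.pkl','wb'));o=ctrl.get_obs(); print(o['ee_pos'],o['eef_rot'],o['force'],shift([.5123,-.2398,.0745],o))
u=proj(W[2],[[.511,-.2402,.07]])[0]; print(u)
x,y=u.astype(int); a=cv2.resize(W[0][y-60:y+60,x-60:x+60],(400,400),interpolation=2)
x,y=proj(s[2],[[.511,-.2402,.08]])[0].astype(int); b=cv2.resize(s[0][y-40:y+40,x-40:x+40],(400,400),interpolation=2)
cv2.imwrite('pics/w4.png',np.hstack([a,b]))
E
```

```text
[ 0.51276582 -0.24114007  0.12315862] [-3.14140115e+00  1.86043603e-03  2.74191328e+00] [ 0.32475067  0.03343221 -0.72700661] [ 1.   1.1 48.7]
[257.65463609 201.78222549]
```

View pics/w4.png

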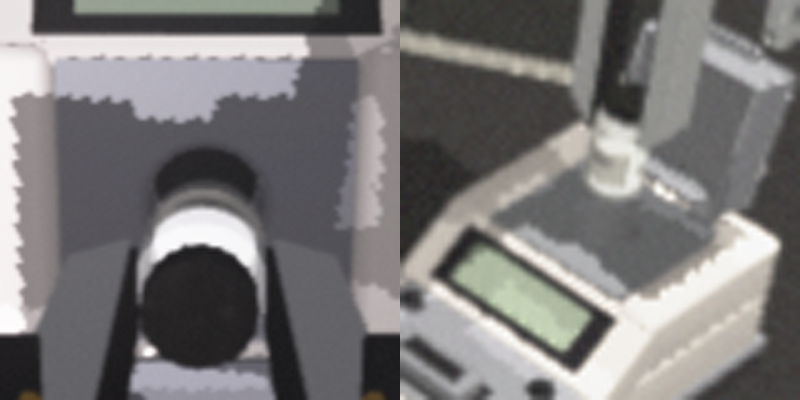

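The wrist crop shows the well mouth's visible crescent centred at about x=207 and the cap at x=200. That means about 1–1.5 mm more is needed towards the meter's left, which agrees with the computed shift. I'll descend slowly and check the force.

Converted, 30 mm is 0.04, 1.3 mm is 0.0017.

Call:
arm_command([
  [[0.0013, 0.0017, 0, 0, 0, 0, 0.7], [0.0013, 0.0017, 0.008, 0, 0, 0, 0.7], [0.0013, 0.0017, 0.016, 0, 0, 0, 0.7], [0.0013, 0.0017, 0.0227, 0, 0, 0, 0.7], [0.0013, 0.0017, 0.028, 0, 0, 0, 0.7], [0.0013, 0.0017, 0.032, 0, 0, 0, 0.7], [0.0013, 0.0017, 0.036, 0, 0, 0, 0.7], [0.0013, 0.0017, 0.04, 0, 0, 0, 0.7], [0.0013, 0.0017, 0.04, 0, 0, 0, 0.7]],
])

```text
time_s: 6.65
ee_pos: [0.5117, -0.2393, 0.0915]
eef_rot: [3.142, -0.001, 2.742]
force: [-0.9, 0.0, -0.5]
grip_width: 0.0234
grip_force: 15.0
```

Converted, 15 mm is 0.02, 14 mm is 0.0187.

Call:
arm_command([
  [[0, 0, 0.004, 0, 0, 0, 0.7], [0, 0, 0.008, 0, 0, 0, 0.7], [0, 0, 0.012, 0, 0, 0, 0.7], [0, 0, 0.0147, 0, 0, 0, 0.7], [0, 0, 0.0173, 0, 0, 0, 0.7], [0, 0, 0.0187, 0, 0, 0, 0.7], [0, 0, 0.02, 0, 0, 0, 0.7], [0, 0, 0.02, 0, 0, 0, 0.7]],
])

```text
time_s: 7.45
ee_pos: [0.5119, -0.2394, 0.0769]
eef_rot: [3.142, -0.0, 2.742]
force: [-0.3, 0.0, -1.0]
grip_width: 0.0233
grip_force: 15.0
```

Converted, 2.5 mm is 0.0033, 2 mm is 0.0027.

Call:
arm_command([
  [[0, 0, 0.0013, 0, 0, 0, 0.7], [0, 0, 0.002, 0, 0, 0, 0.7], [0, 0, 0.0027, 0, 0, 0, 0.7], [0, 0, 0.0027, 0, 0, 0, 0.7], [0, 0, 0.0033, 0, 0, 0, 0.7], [0, 0, 0.0033, 0, 0, 0, 0.7]],
])

```text
time_s: 8.05
ee_pos: [0.512, -0.2395, 0.0746]
eef_rot: [3.142, 0.0, 2.742]
force: [0.4, 1.0, 2.2]
grip_width: 0.0234
grip_force: 15.0
```

Converted, 0.6 mm is 0.0008, 0.3 mm is 0.0004.

Call:
arm_command([
  [[0, 0, 0.0004, 0, 0, 0, 0.7], [0, 0, 0.0008, 0, 0, 0, 0.7], [0, 0, 0.0008, 0, 0, 0, 0.7]],
])

```text
time_s: 8.35
ee_pos: [0.5123, -0.2395, 0.0745]
eef_rot: [-3.142, 0.001, 2.742]
force: [0.0, 1.1, 6.3]
grip_width: 0.0237
grip_force: 15.0
```

Converted, -115 mm is -0.1533, -95 mm is -0.1267.

Call:
arm_command([
  [[0, 0, 0, 0, 0, 0, 0.45], [0, 0, 0, 0, 0, 0, 0.3], [0, 0, 0, 0, 0, 0, 0.1], [0, 0, 0, 0, 0, 0, 0.1], [0, 0, 0, 0, 0, 0, 0.1], [0, 0, -0.0133, 0, 0, 0, 0.1], [0, 0, -0.04, 0, 0, 0, 0.1], [0, 0, -0.08, 0, 0, 0, 0.1], [0, 0, -0.1267, 0, 0, 0, 0.1], [0, 0, -0.1533, 0, 0, 0, 0.1], [0, 0, -0.1533, 0, 0, 0, 0.1]],
])

```text
time_s: 9.45
ee_pos: [0.5129, -0.2399, 0.1925]
eef_rot: [-3.141, 0.006, 2.742]
force: [-0.5, 0.5, -0.2]
grip_width: 0.0422
grip_force: 0.0
```

```bash
python3 - <<'E'
from h import *
import pickle
W=grab('wrist'); s=grab('scene'); pickle.dump((W,s),open('w5.pkl','wb'));o=ctrl.get_obs(); print(o['ee_pos'],o['eef_rot'],o['grip_width'],o['force'])
x,y=proj(W[2],[[.511,-.2402,.09]])[0].astype(int); print(x,y); a=cv2.resize(W[0][y-70:y+70,x-70:x+70],(400,400),interpolation=2)
x,y=proj(s[2],[[.53,-.25,.09]])[0].astype(int); b=cv2.resize(s[0][y-45:y+45,x-45:x+45],(400,400),interpolation=2)
cv2.imwrite('pics/w5.png',np.hstack([a,b]))
C=cloud(W[2],W[1]).reshape(-1,3); C=C[np.hypot(*(C[:,:2]-[.511,-.2402]).T)<.02]; q=C[(C[:,2]>.08)&(C[:,2]<.11)]; print('cap',len(q),np.median(q,axis=0),cv2.minEnclosingCircle((q[:,:2]*1000).astype(np.float32)))
# shield in meter frame, scene + saved top
m=-.40; 
S=pickle.load(open('s0.pkl','rb'))
hinge=np.array([.511,-.2402])+.0345*np.array([np.cos(m),np.sin(m)])
for n in('top','scene'):
    C=cloud(S[n][2],S[n][1]).reshape(-1,3); d=C[:,:2]-hinge; X=d@[np.cos(m),np.sin(m)]; Y=d@[-np.sin(m),np.cos(m)]
    k=(abs(Y)<.028)&(X>-.005)&(X<.075)&(C[:,2]>.08)&(C[:,2]<.16); print(n,k.sum(),'zmax',np.percentile(C[k,2],98))
    for lo in np.arange(.08,.15,.01):
        j=k&(C[:,2]>=lo)&(C[:,2]<lo+.01)
        if j.sum(): print(round(lo,3),j.sum(),X[j].min().round(4),np.median(X[j]).round(4),X[j].max().round(4),Y[j].min().round(3),Y[j].max().round(3))
E
```

```text
[ 0.51176494 -0.23934387  0.18877617] [-3.14159009e+00  1.93212815e-04  2.74179883e+00] 0.04247285622292425 [-0.73736611 -0.09595451 -1.26383958]
256 188
cap 428 [ 0.50937555 -0.23831053  0.0916497 ] ((509.4996643066406, -238.63340759277344), 11.468791961669922)
top 367 zmax 0.13770305293156193
0.08 54 0.001 0.0292 0.0318 -0.027 0.019
0.09 21 0.0038 0.0234 0.031 -0.027 0.013
0.1 12 0.0065 0.0132 0.026 -0.027 -0.025
0.11 10 0.0098 0.0159 0.0238 -0.028 -0.025
0.12 49 0.0112 0.0412 0.0453 -0.028 0.028
0.13 221 0.0138 0.0267 0.0433 -0.028 0.028
scene 532 zmax 0.13527625567219254
0.08 101 0.0022 0.0303 0.0365 -0.016 0.028
0.09 97 0.0056 0.0334 0.0391 -0.016 0.028
0.1 97 0.0079 0.036 0.0437 -0.015 0.028
0.11 53 0.0082 0.0363 0.0409 -0.016 0.028
0.12 42 0.0117 0.0347 0.0439 -0.026 0.028
0.13 142 0.0126 0.0259 0.0378 -0.027 0.028
```

View pics/w5.png

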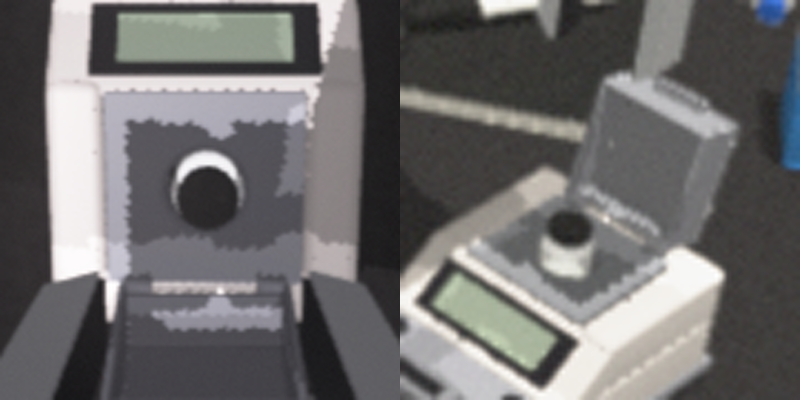

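The vial stands in the well: cap at crop (208,195), top at 91.6 mm as expected, and the shield is open behind it at about 1.8 rad. Next I check what stands behind the meter, then reach behind the shield.

```bash
python3 - <<'E'
from h import *
import pickle
S=pickle.load(open('s0.pkl','rb')); t,td,ti=S['top']; C=cloud(ti,td)
P=C[128:156,350:380].reshape(-1,3); P=P[(P[:,2]>.01)&(P[:,2]<.3)&(P[:,0]>.59)]; print(P[:,2].max(),np.percentile(P,[2,50,98],axis=0).round(3))
m=-.40; ex=np.array([np.cos(m),np.sin(m)]); w=np.array([.511,-.2398]); 
A=w+ex*(.0345+.068); d=C[...,:2]-A; near=(np.hypot(d[...,0],d[...,1])<.05)&(C[...,2]>.02)&(C[...,2]<.3)
X=(C[near][:,:2]-w)@ex; print('near',near.sum(), [(C[near][X>.085][:,k].min().round(3),C[near][X>.085][:,k].max().round(3)) for k in range(3)] if (X>.085).any() else None)
print(A, shift([*A,.180]), shift([*A,.118]))
E
```

```text
0.1305978145651332 [[ 0.594 -0.28   0.011]
 [ 0.654 -0.252  0.014]
 [ 0.681 -0.226  0.127]]
near 386 None
[ 0.60540875 -0.27971538] [-102.    -0.7    8.8] [-102.    -0.7   70.8]
```

Converted, -102 mm is -0.136, -70 mm is -0.0933.

Call:
arm_command([
  [[-0.0467, 0, 0, 0, 0, 0, 1], [-0.0933, -0.0009, 0.0053, 0, 0, 0, 1], [-0.136, -0.0009, 0.0107, 0, 0, 0, 1], [-0.136, -0.0009, 0.0107, 0, 0, 0, 1], [-0.136, -0.0009, 0.0107, 0, 0, 0, 1], [-0.136, -0.0009, 0.0107, 0, 0, 0, 1]],
], squeeze=10)

```text
time_s: 10.15
ee_pos: [0.6049, -0.2795, 0.1805]
eef_rot: [3.142, -0.001, 2.742]
force: [-0.5, 0.2, 1.1]
grip_width: 0.0007
grip_force: 0.0
```

Converted, 62 mm is 0.0827, 55 mm is 0.0733.

Call:
arm_command([
  [[0, 0, 0.0267, 0, 0, 0, 1], [0, 0, 0.0533, 0, 0, 0, 1], [0, 0, 0.0733, 0, 0, 0, 1], [0, 0, 0.0827, 0, 0, 0, 1], [0, 0, 0.0827, 0, 0, 0, 1]],
])

```text
time_s: 10.65
ee_pos: [0.6052, -0.2796, 0.1183]
eef_rot: [3.141, -0.001, 2.742]
force: [-0.3, -0.4, 0.5]
grip_width: 0.0007
grip_force: 0.0
```

Converted, 60 mm is 0.08, 54 mm is 0.072.

Call:
arm_command([
  [[0.0133, 0, 0, 0, 0, 0, 1], [0.024, 0, 0, 0, 0, 0, 1], [0.032, 0, 0, 0, 0, 0, 1], [0.04, 0, 0, 0, 0, 0, 1], [0.048, 0, 0, 0, 0, 0, 1], [0.056, 0, 0, 0, 0, 0, 1], [0.064, 0, 0, 0, 0, 0, 1], [0.072, 0, 0, 0, 0, 0, 1], [0.08, 0, 0, 0, 0, 0, 1]],
])

```text
time_s: 11.55
ee_pos: [0.5498, -0.2562, 0.1189]
eef_rot: [-3.142, -0.0, 2.742]
force: [0.6, -0.4, 1.5]
grip_width: 0.0004
grip_force: 0.8
```

Converted, 42 mm is 0.056, 36 mm is 0.048.

Call:
arm_command([
  [[0.008, 0, 0, 0, 0, 0, 1], [0.016, 0, 0, 0, 0, 0, 1], [0.024, 0, 0, 0, 0, 0, 1], [0.032, 0, 0, 0, 0, 0, 1], [0.04, 0, 0, 0, 0, 0, 1], [0.048, 0, 0, 0, 0, 0, 1], [0.056, 0, 0, 0, 0, 0, 1], [0.056, 0, 0, 0, 0, 0, 1]],
])

```text
time_s: 12.35
ee_pos: [0.5111, -0.2398, 0.1189]
eef_rot: [3.142, -0.0, 2.742]
force: [-0.4, -0.1, 0.4]
grip_width: 0.0
grip_force: 0.0
```

```bash
cat > sh.py <<'E'
from h import *
def shield(tag,view=True):
    m=-.40; ex=np.array([np.cos(m),np.sin(m)]); ey=np.array([-ex[1],ex[0]]); w=np.array([.511,-.2398])
    s=grab('scene'); t=grab('top'); o=ctrl.get_obs(); print(o['time_s'],o['ee_pos'].round(4),o['eef_rot'].round(3),o['force'].round(2),'X,Y TCP',(o['ee_pos'][:2]-w)@ex,(o['ee_pos'][:2]-w)@ey)
    for n,g in (('scene',s),('top',t)):
        C=cloud(g[2],g[1]).reshape(-1,3); d=C[:,:2]-w; X=d@ex;Y=d@ey; k=(abs(Y)>.018)&(abs(Y)<.027)
        for a in np.arange(-.06,.07,.01):
            j=k&(X>=a)&(X<a+.01)&(C[:,2]>.04)&(C[:,2]<.16)
            if j.sum()>2: print(n,round(a,2),j.sum(),np.percentile(C[j,2],[10,50,90]).round(3))
    x,y=proj(s[2],[[.50,-.235,.09]])[0].astype(int); cv2.imwrite(f'pics/{tag}.png',cv2.resize(s[0][y-55:y+55,x-55:x+55],(500,500),interpolation=2))
E
python3 -c "
from sh import *
shield('s1')"
```

```text
12.45 [ 0.5116 -0.2401  0.119 ] [3.142 0.    2.742] [-0.28 -1.38 -0.53] X,Y TCP 0.0006798785768572962 6.078954537685593e-06
scene -0.06 43 [0.049 0.053 0.056]
scene -0.05 44 [0.056 0.059 0.063]
scene -0.04 41 [0.061 0.065 0.068]
scene -0.03 88 [0.068 0.098 0.108]
scene -0.02 64 [0.068 0.112 0.118]
scene -0.01 32 [0.067 0.069 0.115]
scene 0.0 23 [0.067 0.069 0.113]
scene 0.01 15 [0.067 0.107 0.109]
scene 0.02 6 [0.103 0.105 0.106]
scene 0.03 8 [0.1   0.101 0.102]
scene 0.04 3 [0.096 0.097 0.098]
top -0.06 32 [0.052 0.056 0.059]
top -0.05 34 [0.059 0.062 0.065]
top -0.04 32 [0.065 0.068 0.071]
top -0.03 63 [0.068 0.095 0.109]
top -0.02 19 [0.106 0.118 0.121]
top -0.01 16 [0.113 0.117 0.118]
top 0.0 12 [0.11  0.113 0.114]
top 0.02 4 [0.104 0.106 0.107]
```

View pics/s1.png

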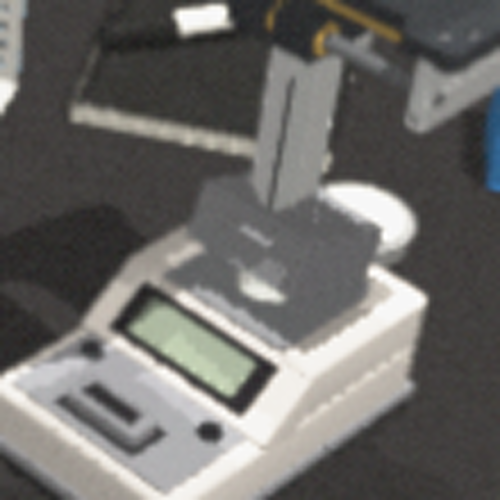

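The scene crop shows the shield swung most of the way down over the vial (about 0.35 rad), with the fingertips resting on its top at (285,205). Next I step towards the free edge and press it down.

Call:
arm_command([
  [[0, 0, -0.0107, 0, 0, 0, 1], [0.012, 0, -0.0107, 0, 0, 0, 1], [0.024, 0, -0.0107, 0, 0, 0, 1], [0.024, 0, -0.0053, 0, 0, 0, 1], [0.024, 0, 0, 0, 0, 0, 1], [0.024, 0, 0.0067, 0, 0, 0, 1], [0.024, 0, 0.012, 0, 0, 0, 1], [0.024, 0, 0.0173, 0, 0, 0, 1], [0.024, 0, 0.0213, 0, 0, 0, 1], [0.024, 0, 0.0233, 0, 0, 0, 1], [0.024, 0, 0.024, 0, 0, 0, 1], [0.024, 0, 0.024, 0, 0, 0, 1]],
])

```text
time_s: 13.65
ee_pos: [0.4951, -0.2331, 0.1009]
eef_rot: [-3.142, 0.0, 2.742]
force: [-0.4, -0.3, -0.2]
grip_width: 0.0003
grip_force: 0.0
```

Converted, 1.5 mm is 0.002, 1 mm is 0.0013.

Call:
arm_command([
  [[0, 0, 0.0007, 0, 0, 0, 1], [0, 0, 0.0013, 0, 0, 0, 1], [0, 0, 0.002, 0, 0, 0, 1], [0, 0, 0.002, 0, 0, 0, 1]],
])

```text
time_s: 14.05
ee_pos: [0.4952, -0.2331, 0.1006]
eef_rot: [-3.141, 0.001, 2.742]
force: [-4.8, 3.2, 12.4]
grip_width: 0.0006
grip_force: 6.3
```

Converted, 60 mm is 0.08, -40 mm is -0.0533.

Call:
arm_command([
  [[0, 0, -0.0067, 0, 0, 0, 1], [0, 0, -0.04, 0, 0, 0, 1], [0.04, 0, -0.0533, 0, 0, 0, 1], [0.08, 0, -0.0533, 0, 0, 0, 1], [0.08, 0, -0.0533, 0, 0, 0, 1], [0.08, 0, -0.0533, 0, 0, 0, 1]],
])

```text
time_s: 14.65
ee_pos: [0.44, -0.2099, 0.1399]
eef_rot: [-3.141, 0.001, 2.742]
force: [0.4, 0.2, -0.4]
grip_width: 0.0004
grip_force: 0.0
```

```bash
python3 - <<'E'
from sh import *
shield('s2')
o=ctrl.get_obs(); print(o['grip_width'])
W=grab('wrist'); 
for thr in (70,):
  for n,b,z in (('key',(180,80,340,230),.054),):
    for q in darkblob(W[0],b,thr): print(n,q[0].round(2),q[1].round(1),onplane(W[2],[q[0]],z).round(4)) if q[3]>40 else 0
print(proj(W[2],[[.4132,-.198,.054]]), shift([.4132,-.198,.062]))
a=cv2.imread('pics/s2.png'); cv2.imwrite('pics/s2.png',np.hstack([cv2.resize(a,(400,400)),cv2.resize(W[0],None,fx=.78,fy=1.0417)[:400,:400]]))
E
```

```text
14.75 [ 0.4404 -0.21    0.1395] [-3.142e+00  1.000e-03  2.742e+00] [-0.59  0.7  -1.27] X,Y TCP -0.07659553809243788 -5.265351404811283e-05
scene -0.06 51 [0.048 0.053 0.059]
scene -0.05 40 [0.057 0.06  0.064]
scene -0.04 64 [0.064 0.069 0.093]
scene -0.03 71 [0.07  0.087 0.099]
scene -0.02 22 [0.098 0.099 0.1  ]
scene -0.01 26 [0.097 0.098 0.099]
scene 0.0 25 [0.097 0.098 0.1  ]
scene 0.01 26 [0.097 0.098 0.099]
scene 0.02 21 [0.097 0.098 0.1  ]
scene 0.03 11 [0.097 0.098 0.1  ]
top -0.04 8 [0.066 0.069 0.072]
top 0.0 5 [0.097 0.099 0.1  ]
top 0.01 20 [0.099 0.1   0.101]
top 0.02 26 [0.098 0.099 0.101]
top 0.03 17 [0.098 0.1   0.101]
top 0.04 15 [0.067 0.069 0.071]
0.0008356244625839493
key [257.   222.25] [14.2  5.2] [[ 0.4642 -0.2206  0.054 ]]
key [258.38 218.25] [22.2 89. ] [[ 0.4611 -0.218   0.054 ]]
key [297.38 189.88] [12.1 12.3] [[ 0.4501 -0.1755  0.054 ]]
key [220.22 190.01] [ 9.7 11. ] [[ 0.4234 -0.2391  0.054 ]]
key [258.11 161.97] [ 8.9 32.3] [[ 0.4134 -0.1982  0.054 ]]
key [258.12 160.75] [25.2 52.5] [[ 0.4124 -0.1977  0.054 ]]
key [259.5 154.5] [159.7 149.7] [[ 0.4078 -0.1945  0.054 ]]
[[258.20004352 161.72803419]] [29.7  0.4 77.3]
```

View pics/s2.png

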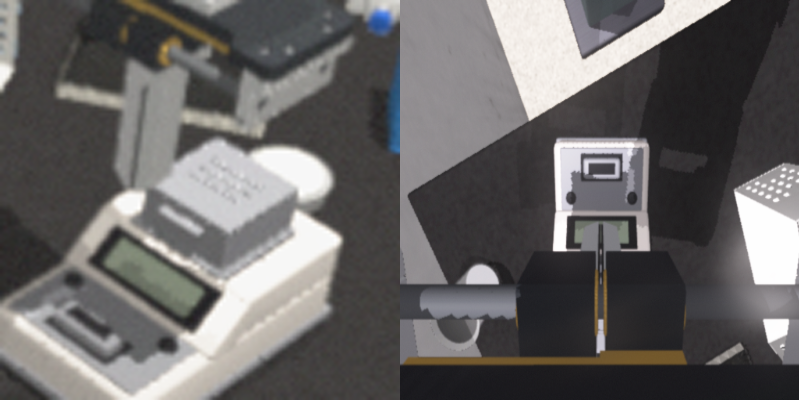

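The crop shows the shield shut flat (top at 98–100 mm across its whole length). The bar key is clear in front, at about (0.413, -0.198). Next I press it.

Converted, 80 mm is 0.1067, 77 mm is 0.1027.

Call:
arm_command([
  [[0.02, 0.0003, 0.0267, 0, 0, 0, 1], [0.0393, 0.0005, 0.06, 0, 0, 0, 1], [0.0393, 0.0005, 0.0867, 0, 0, 0, 1], [0.0393, 0.0005, 0.1027, 0, 0, 0, 1], [0.0393, 0.0005, 0.1067, 0, 0, 0, 1], [0.0393, 0.0005, 0.1067, 0, 0, 0, 1]],
])

```text
time_s: 15.4
ee_pos: [0.4132, -0.1981, 0.0594]
eef_rot: [3.142, -0.0, 2.742]
force: [-0.5, 0.7, 0.6]
grip_width: 0.0007
grip_force: 0.0
```

Converted, 10 mm is 0.0133, 9 mm is 0.012.

Call:
arm_command([
  [[0, 0, 0.0027, 0, 0, 0, 1], [0, 0, 0.0053, 0, 0, 0, 1], [0, 0, 0.008, 0, 0, 0, 1], [0, 0, 0.0107, 0, 0, 0, 1], [0, 0, 0.012, 0, 0, 0, 1], [0, 0, 0.0133, 0, 0, 0, 1], [0, 0, 0.0133, 0, 0, 0, 1]],
])

```text
time_s: 16.1
ee_pos: [0.413, -0.198, 0.0495]
eef_rot: [-3.142, 0.001, 2.742]
force: [1.6, -0.4, 3.6]
grip_width: 0.0008
grip_force: 2.1
```

Converted, 2.2 mm is 0.0029, 1.8 mm is 0.0024.

Call:
arm_command([
  [[0, 0, 0.0009, 0, 0, 0, 1], [0, 0, 0.0017, 0, 0, 0, 1], [0, 0, 0.0024, 0, 0, 0, 1], [0, 0, 0.0029, 0, 0, 0, 1], [0, 0, 0.0029, 0, 0, 0, 1]],
])

```text
time_s: 16.6
ee_pos: [0.4131, -0.198, 0.048]
eef_rot: [-3.141, 0.001, 2.742]
force: [-1.9, 0.8, 17.7]
grip_width: 0.0008
grip_force: 8.6
```

Converted, -0.4 mm is -0.0005, -0.2 mm is -0.0003.

Call:
arm_command([
  [[0, 0, -0.0003, 0, 0, 0, 1], [0, 0, -0.0005, 0, 0, 0, 1], [0, 0, -0.0005, 0, 0, 0, 1], [0, 0, -0.0005, 0, 0, 0, 1]],
])

```text
time_s: 17.0
ee_pos: [0.4131, -0.198, 0.0481]
eef_rot: [-3.141, 0.001, 2.742]
force: [-0.4, 0.5, 11.8]
grip_width: 0.0002
grip_force: 6.0
```

```bash
python3 - <<'E'
from sh import *
shield('s3')
o=ctrl.get_obs(); print(o['force'],o['ee_pos'])
E
```

```text
17.1 [ 0.4131 -0.198   0.0481] [-3.141e+00  1.000e-03  2.742e+00] [-0.53  1.18 11.78] X,Y TCP -0.10647848849124172 0.00032146968131252507
scene -0.06 18 [0.049 0.053 0.054]
scene -0.05 7 [0.058 0.06  0.063]
scene -0.04 8 [0.066 0.068 0.07 ]
scene -0.03 5 [0.07  0.07  0.074]
scene 0.01 5 [0.097 0.099 0.099]
scene 0.02 15 [0.097 0.098 0.1  ]
scene 0.03 12 [0.097 0.098 0.099]
top -0.06 5 [0.056 0.057 0.059]
top -0.05 17 [0.06  0.063 0.066]
top -0.04 24 [0.064 0.069 0.097]
top -0.03 17 [0.086 0.099 0.101]
top -0.02 15 [0.099 0.1   0.101]
top -0.01 16 [0.098 0.1   0.102]
top 0.0 20 [0.098 0.1   0.102]
top 0.01 26 [0.098 0.1   0.101]
top 0.02 32 [0.098 0.1   0.102]
top 0.03 17 [0.097 0.099 0.101]
top 0.04 14 [0.067 0.069 0.07 ]
[-0.53294639  1.17523778 11.78216982] [ 0.413052   -0.19803923  0.04812019]
```

The key is held at its stop with about 12 N, and the shield is still shut. I'll hand in.

```bash
python3 -c "
from station import ctrl
print(ctrl.hand_in())"
```

```text
the job is handed in; nothing more can be done
None
```

I handed the job in at about 17 s: the sample vial is on the well floor, the shield was shut before the key was pressed, and the bar key is held at its stop with about 12 N.

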